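# Set the fallen analyser terminal up on its snap-out stand and steady it

### The arm

A 6-joint arm with a two-finger parallel gripper is mounted at the origin on the work surface. World frame = base frame: x ahead of the robot, y to its left, z up, the work surface at z = 0. Lengths are in mm, angles in rad, forces in N, time in s.
With the tool pointing down it reaches from about 400 to 925 mm from the base axis. Payload 12.5 kg.
Tool frame: the origin (TCP) lies midway between the tips of the shut fingers; the grasp point (between the pads) lies 19 mm behind it; z points along the fingers, y is the line along which they close (so a half turn about z gives the same grasp; the last joint's range is limited). The gripper opens to 95 mm and grips with 3 to 60 N. Pads are 20 mm wide; open, the fingers measure 119 mm over their backs; the gripper's body (75 mm by 180 mm) begins 59 mm behind the grasp point.
Start: joints at [1.137, 0.491, 1.559, -0, 1.092, -0.106], TCP at [201.209, 591.745, 214.661] pointing down, gripper open.
Joint ranges: [-3.1, 3.1], [-0.84, 2.19], [0.05, 2.79], [-1.13, 4.28], [0.06, 2.93], [-2.69, 2.69]. Speed limits (rad/s): [2.22, 2.22, 2.79, 3.14, 3.14, 3.14].

### API

Orientations are given as [roll, pitch, yaw] about the fixed x, y, z axes, in that order (R = Rz(yaw) Ry(pitch) Rx(roll)).
In Python, from cell import state, read_camera, camera_info, env gives the robot as it stands.
- The arm moves only by the tool move_arm, never from a script. Its argument "commands" is a list of rows, each a list of 3 entries, a list of its own where there are three numbers: the shift along the world's x, y, z in cm, then the turn, a rotation vector about the world's x, y, z in degrees, then the opening, from 0 (shut) to 1 (fully open). A call has 1 to 10 rows; each row shifts and turns the commanded pose from where the row before left it; what a row does not reach is not made up. A row lasts 1/10 s, in which the tool goes at most 50 mm and 8.59 degrees, less where a joint would pass 70% of its speed; a pose out of reach is approached as far as the arm can. A call with a gripper value outside its range is refused whole. The fingers move at their own pace and stop on an object; the grip force is fixed at half the most. Time passes only in rows, so rows that do not move let the fingers close. It gives the time, the measured TCP pose, the force, the opening and the grip force at its end, in the units of the state.
- state(): the state, without advancing time (a new reading comes with each control period).
- read_camera(name): name is "side" or "top" or "wrist"; returns the picture (384x512x3 uint8, blue, green, red); there is no depth.
- camera_info(name): a dict with "K" (3x3 intrinsics, pixels), "cam_to_world" (4x4, takes a point from camera to world coordinates). Camera axes: x right, y down, z forward; pixel columns grow to the right and rows downward; lengths in mm; the calibration is good to about 2 mm. The wrist camera is an equidistant fisheye: a pixel r from the principal point sees the ray r / f radians off the axis. A picture is of the moment at which its call begins: read the wrist's pose just before it. camera_info takes no time and is no camera call; for the wrist camera it gives the pose at the moment of the call.
- env.job_done(): hands the job in; it is judged then, once.
The state is a dict: "t": time; "joints": joint angles; "qvel": joint speeds; "tau": joint torques, N m; "eef_pos": TCP position; "tcp_rot": TCP orientation; "ft_force": force on the tool from outside, world axes, zero at the start; "moment": the same for the moment, N m; "opening": opening from 0.0 (shut) to 1.0 (fully open); "grip_force": force on a finger pad.
Only numpy, scipy, OpenCV 4.12 (cv2) and the standard library are available. Lean on these libraries where they do the work, as an engineer would, in place of code of your own. Each camera call takes 0.05 s, during which the arm holds its last target. There are 200 camera calls.

### The job

The analyser's terminal has fallen flat on its screen and its wire stand has snapped shut. While it lies there, swing the stand out past its dead centre so that it snaps against its stop, then raise the terminal gently by its carrying handle and stand it up where it is, leaning back on its rubber foot rail and the opened stand. Finish with the gripper still closed on the handle, holding the terminal steady so that it cannot tip forward, and leave the other things on the bench undisturbed.

Things in the scene. Friction and masses are not known exactly. Their poses are not given: they have to be found in the camera images.
- terminal: white terminal, black corners, 0.6-0.9 kg, lying on its screen. Origin: screen plane, middle of bottom edge. x: bottom edge to handle (level now, near vertical when standing); y: width; z: out of the back (up now). Housing: x 12-160, y -115 to 115, z 0-36 mm. Stood up, it leans back: x axis 15 degrees from vertical, top towards the stand's side, screen facing where the handle lay
- terminal_foot (a point): centre of the rubber foot rail, a round bar 20 mm in diameter along the bottom edge (terminal's y), at x 10, z 18 mm in the terminal's frame. Raised by the handle, the terminal pivots on the housing's edge (x 12, z 0), then rolls on this rail, which creeps about 20 mm away from the handle's side; its centre is 10 mm above the bench when standing
- terminal_handle (a point): centre of the purple carrying handle, a round bar 18 mm in diameter along the terminal's y, 120 mm free, at x 215, z 22 mm in the terminal's frame (22 mm above the bench at the start), 46 mm gap to the housing. The bar can turn between the fingers. Terminal stood up: 207 mm above the bench and, horizontally, 57 mm from the foot rail towards the stand's side
- stand (a joint): wire stand hinged on the terminal's back: 0 folded flat (at the start), 0.85 rad fully open against its stop. A toggle spring holds it at either end (about 2.5 N at the bar to open it, 2 N to close it); its dead centre is at 0.35 rad, and with the terminal lying down the stand snaps open by itself from about 0.47 rad
- stand_bar (a point): centre of the stand's purple crossbar, 16 mm in diameter, 100 mm long between two 8 mm wire legs, parallel to the terminal's y. Folded: over the bottom edge at x 5, z 54 mm in the terminal's frame, 18 mm above the back. Swings on a 90 mm radius about stand_hinge, away from the back. Terminal stood up: 8 mm above the bench
- stand_hinge (a point): middle of the stand's hinge axis, which runs along the terminal's y at x 95.5, z 54 mm in the terminal's frame; grey hub blocks 26 mm high at both ends of it (y -62 and 62 mm)
- rack_mid (a point): bystander: white rack of capped purple tubes, 182 x 56 mm, 95 mm high; point 45 mm above the bench
- diluent_mid (a point): bystander: white bottle with blue cap, 68 mm in diameter, 150 mm high; its centre
- wipes_mid (a point): bystander: blue canister, 84 mm in diameter, 145 mm high; its centre
- specimen_mid (a point): bystander: small jar with yellow cap, 60 mm in diameter, 70 mm high; its centre
- controls_mid (a point): bystander: grey tray of control vials, 85 x 85 mm, 55 mm high; point 20 mm above the bench
- scanner_mid (a point): bystander: black and grey hand scanner lying down, 165 mm long, 40 mm high; point 20 mm above the bench
- mouse_mid (a point): bystander: grey computer mouse, 105 x 60 mm, 34 mm high; its centre

How it is judged:
By the outcome, as a careful person would: the job done as asked, in the order asked, and still so for the second after the job is handed in, while the arm keeps its last pose, push and grip.
It also fails if it takes over 67 s, if anything falls off the work surface, if the arm or the gripper's body presses on something with over 40 N, if the wrist force passes 120 N, or if a joint passes its speed limit or range.

## Working session

There is one attempt and no reset: what is moved stays moved. The work goes in short steps, Python scripts to look and compute and a tool call to move; the robot and the scene stay as the last step left them, time stands still between calls to the robot, and variables do not carry over. Pictures are saved under pics/ and viewed, at most 10 in all, crops included, and the job is handed in when it is done.

Besides the shell and the picture viewer there is one more tool, called after "Emit:" as a command line: name --argument value ..., lists and objects as JSON in quotes. move_arm: Moves the arm, as the interface text tells. Its arguments: {"type":"object","properties":{"commands":{"type":"array"}},"required":["commands"]}

```bash
mkdir -p pics
python3 - <<'E'
from cell import state, read_camera, camera_info, env
import cv2,numpy as np
for n in("top","side"):
    cv2.imwrite(f"pics/{n}0.png",cv2.resize(read_camera(n),(800,600),interpolation=cv2.INTER_CUBIC))
    c=camera_info(n);print(n,np.round(c["K"],1).tolist(),np.round(c["cam_to_world"],3).tolist())
s=state();print(s["t"],s["eef_pos"],s["tcp_rot"],s["opening"],s["ft_force"])
E
```

```text
top [[424.1, 0.0, 257.3], [0.0, 424.1, 190.7], [0.0, 0.0, 1.0]] [[0.007, -0.991, 0.132, 384.595], [-1.0, -0.007, 0.002, -42.751], [-0.001, -0.132, -0.991, 1579.534], [0.0, 0.0, 0.0, 1.0]]
side [[490.3, 0.0, 251.5], [0.0, 490.3, 192.0], [0.0, 0.0, 1.0]] [[0.853, -0.359, 0.379, 88.869], [-0.522, -0.604, 0.602, -833.155], [0.013, -0.711, -0.703, 1040.459], [0.0, 0.0, 0.0, 1.0]]
0.1 [201.12204667 591.52238463 214.13279721] [-3.14060774e+00 -9.57843585e-05  2.81378333e+00] 1.0030457567427193 [ 0.28866486 -0.00135725  0.60705306]
```

View pics/top0.png

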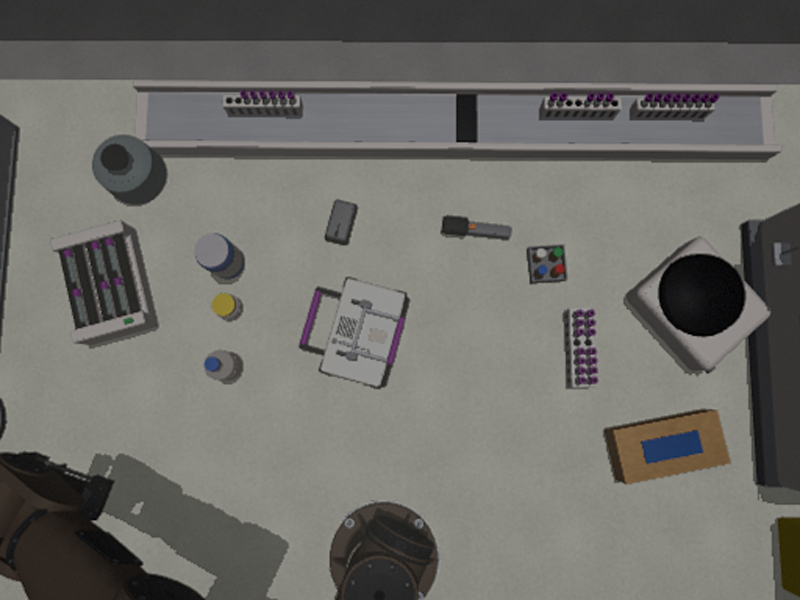

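View pics/side0.png

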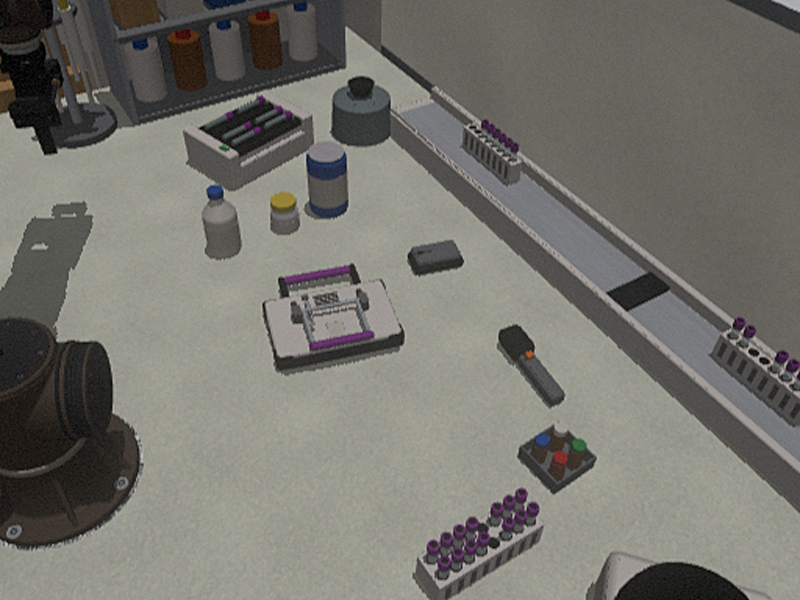

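The top view shows the terminal near (355,335), with its handle on the left (about (311,318), which is +y) and the stand bar on the right at about (398,338). The side view shows the same terminal at (335,320). I'll zoom in on both.

Run:
```python
import cv2,numpy as np
from cell import read_camera
a=read_camera("top")[170:255,185:270]; b=read_camera("side")[165:245,160:265]
a=cv2.resize(a,None,fx=5,fy=5,interpolation=cv2.INTER_CUBIC);b=cv2.resize(b,None,fx=3.5,fy=5,interpolation=cv2.INTER_CUBIC)
im=np.zeros((430,800,3),np.uint8);im[:425,:425]=a;im[:400,430:430+b.shape[1]]=b[:400,:370]
cv2.imwrite("pics/crop.png",im)
```

```text
(no output)
```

View pics/crop.png

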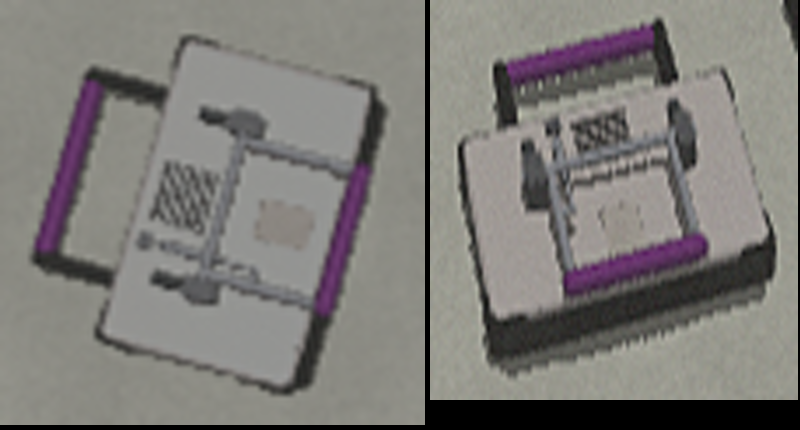

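The crop's top view has handle ends at (94,80) and (45,252), and bar ends at (361,168) and (325,315). In the side view they are at (505,72)/(660,35) and (568,284)/(706,245). I'll fit the pose to these.

```bash
cat > h.py <<'E'
import numpy as np
from cell import camera_info
from scipy.optimize import least_squares
def proj(c,P):
    M=np.linalg.inv(c["cam_to_world"]);p=np.c_[P,np.ones(len(P))]@M.T;q=p[:,:3]@np.array(c["K"]).T;return q[:,:2]/q[:,2:]
def T(pose,P):
    x,y,a=pose;P=np.array(P,float);c,s=np.cos(a),np.sin(a)
    return np.c_[x+c*P[:,0]-s*P[:,1],y+s*P[:,0]+c*P[:,1],P[:,2]]
E
python3 - <<'E'
from h import *
tc,sc=camera_info("top"),camera_info("side")
# terminal x ~ +y world; its y ~ -x world (z up)
M=[[215,-60,22],[215,60,22],[5,-50,54],[5,50,54],[160,-115,36],[160,115,36],[12,-115,36],[12,115,36]]
t=np.array([[94,80],[45,252],[361,168],[325,315],[185,38],[100,335],[375,90],[295,388]])/5-.5+[185,170]
s=np.array([[660,35],[505,72],[706,245],[568,284]],float);s=np.c_[160-.5+(s[:,0]-430)/3.5,165-.5+s[:,1]/5]
sm=[1,0,3,2] # placeholder ordering
def res(p):
    W=T(p,M);a=proj(tc,W)-t
    b=proj(sc,W[:4])-s
    return np.r_[a.ravel(),b.ravel()]
r=least_squares(res,[550,0,np.pi/2],loss="soft_l1")
print(r.x,np.degrees(r.x[2]),np.round(r.fun.reshape(-1,2),1).tolist())
p=r.x
for n,P in dict(foot=[10,0,18],handle=[215,0,22],bar=[5,0,54],hinge=[95.5,0,54]).items(): print(n,T(p,[P]).round(1))
E
```

```text
[491.14378509 -31.26533143   1.31022404] 75.0703077340179 [[-0.2, 1.7], [0.4, -1.5], [0.2, 0.7], [0.0, -1.9], [-0.4, -0.8], [-0.9, 0.3], [0.3, -0.7], [-0.6, 0.6], [-3.6, 0.7], [2.2, 0.5], [-2.0, 0.5], [1.6, 0.1]]
foot [[493.7 -21.6  18. ]]
handle [[546.5 176.5  22. ]]
bar [[492.4 -26.4  54. ]]
hinge [[515.7  61.   54. ]]
```

Emit:
move_arm --commands '[[[1.5,-3.1,0],[0,0,0.4],1],[[1.5,-3.1,0],[0,0,0.4],1],[[1.5,-3.1,0],[0,0,0.4],1],[[1.5,-3.1,0],[0,0,0.4],1],[[1.5,-3.1,0],[0,0,0.4],1],[[1.5,-3.1,0],[0,0,0.4],1],[[1.5,-3.1,0],[0,0,0.4],1],[[1.5,-3.1,0],[0,0,0.4],1],[[1.5,-3.1,0],[0,0,0.4],1],[[1.5,-3.1,0],[0,0,0.4],1]]'

```text
t: 1.2
eef_pos: [351.6, 280.5, 214.7]
tcp_rot: [3.141, 0.0, 2.884]
ft_force: [1.0, 0.5, 0.3]
opening: 0.999
grip_force: 0.0
```

Emit:
move_arm --commands '[[[1.5,-3.1,0],[0,0,0],0.7],[[1.5,-3.1,0],[0,0,0],0.7],[[1.5,-3.1,0],[0,0,0],0.7],[[1.5,-3.1,0],[0,0,0],0.7],[[1.5,-3.1,0],[0,0,0],0.7],[[1.5,-3.1,0],[0,0,0],0.7],[[1.5,-3.1,-1],[0,0,0],0.7],[[1.5,-3.1,-1],[0,0,0],0.7],[[1.0,-3.1,-2],[0,0,0],0.7],[[0.5,-2.5,-2],[0,0,0],0.7]]'

```text
t: 2.2
eef_pos: [487.0, -24.0, 154.1]
tcp_rot: [3.141, 0.001, 2.883]
ft_force: [0.5, 0.4, -0.3]
opening: 0.697
grip_force: 0.0
```

```bash
cat > st.py <<'E'
from cell import state
import numpy as np
s=state();print(round(s["t"],2),s["eef_pos"].round(1),np.degrees(s["tcp_rot"]).round(1),s["opening"],s["ft_force"].round(1),s["grip_force"])
E
python3 - <<'E'
import st,cv2
from cell import read_camera,camera_info
import numpy as np
c=camera_info("wrist");im=read_camera("wrist")
print({k:np.round(v,3).tolist() for k,v in c.items()})
cv2.imwrite("pics/w1.png",cv2.resize(im,(800,600),interpolation=cv2.INTER_CUBIC))
E
```

```text
2.2 [487.  -24.  154.1] [1.800e+02 1.000e-01 1.652e+02] 0.6970343094065348 [ 0.5  0.4 -0.3] 0.0
{'K': [[297.319, 0.0, 255.142], [0.0, 297.319, 191.195], [0.0, 0.0, 1.0]], 'cam_to_world': [[0.256, 0.934, 0.249, 417.807], [0.967, -0.247, -0.066, -4.213], [-0.0, 0.258, -0.966, 323.675], [0.0, 0.0, 0.0, 1.0]]}
```

View pics/w1.png

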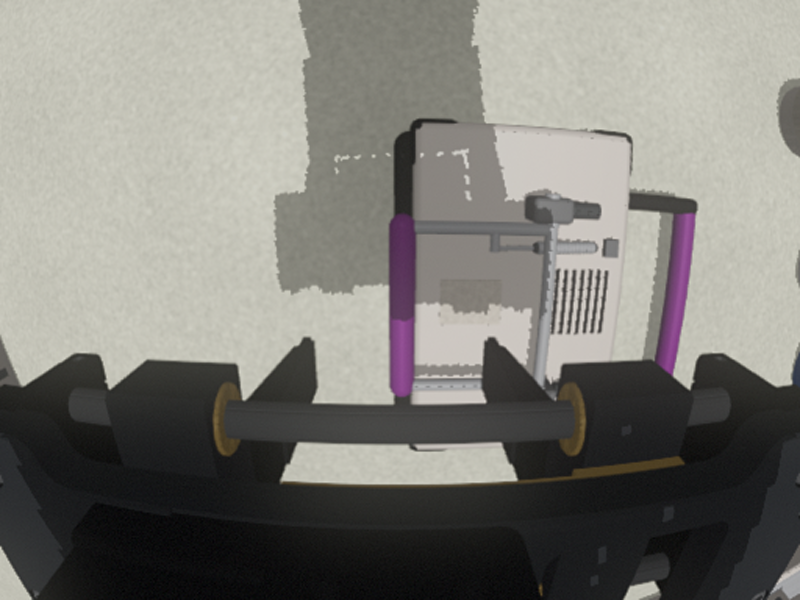

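The bar runs in column from about (402,218) to (401,393), with the fingers centred near column 400. The top end of the handle is at (686,206). I'll back-project these.

Run:
```python
import numpy as np
from cell import camera_info
c=camera_info("wrist");K=c["K"];M=c["cam_to_world"]
def bp(u,v,z):
    d=np.array([(u+.5)*.64-.5-K[0][2],(v+.5)*.64-.5-K[1][2]]);r=np.hypot(*d);a=r/K[0][0]
    w=M[:3,:3]@np.r_[d/r*np.sin(a),np.cos(a)];o=M[:3,3];return (o+w*(z-o[2])/w[2]).round(1)
A,B=bp(402,218,54),bp(401,393,54);print(A,B,(A+B)/2)
print(bp(686,215,22),bp(669,365,22))
print(bp(631,135,36),bp(414,122,36),bp(413,448,36))
```

```text
[439.7 -10.5  54. ] [545.9 -39.2  54. ] [492.8  -24.85  54.  ]
[486.3 193.5  22. ] [601.  166.1  22. ]
[421.7 150.3  36. ] [385.8  11.4  36. ] [600.2 -44.5  36. ]
```

Emit:
move_arm --commands '[[[0.6,-0.1,-2],[0,0,0],0.6],[[0,0,-3],[0,0,0],0.6],[[0,0,-3],[0,0,0],0.6],[[0,0,-2],[0,0,0],0.6],[[0,0,-1.0],[0,0,0],0.6],[[0,0,-0.2],[0,0,0],0.6],[[0,0,0],[0,0,0],0],[[0,0,0],[0,0,0],0],[[0,0,0],[0,0,0],0],[[0,0,0],[0,0,0],0]]'

```text
t: 3.25
eef_pos: [492.5, -23.3, 43.3]
tcp_rot: [3.141, 0.001, 2.884]
ft_force: [-0.4, -0.7, 0.2]
opening: 0.319
grip_force: 0.0
```

Emit:
move_arm --commands '[[[0,0,0],[0,0,0],0],[[0,0,0],[0,0,0],0],[[0,0,0],[0,0,0],0],[[0,0,0],[0,0,0],0]]'

```text
t: 3.65
eef_pos: [492.3, -23.3, 42.8]
tcp_rot: [3.142, 0.0, 2.884]
ft_force: [-0.4, -1.3, 3.8]
opening: 0.156
grip_force: 30.0
```

Emit:
move_arm --commands '[[[0.01,0.03,0.72],[0,0,0],0],[[0.02,0.08,0.71],[0,0,0],0],[[0.04,0.14,0.71],[0,0,0],0],[[0.05,0.19,0.69],[0,0,0],0],[[0.06,0.24,0.67],[0,0,0],0]]'

```text
t: 4.15
eef_pos: [494.0, -16.4, 78.4]
tcp_rot: [-3.141, 0.0, 2.884]
ft_force: [-0.8, -3.9, -2.0]
opening: 0.161
grip_force: 30.0
```

Emit:
move_arm --commands '[[[0.08,0.3,0.66],[0,0,0],0],[[0.09,0.34,0.62],[0,0,0],0],[[0.11,0.4,0.6],[0,0,0],0],[[0.12,0.43,0.55],[0,0,0],0],[[0.13,0.48,0.53],[0,0,0],0],[[0,0,0],[0,0,0],0],[[0,0,0],[0,0,0],0]]'

```text
t: 4.85
eef_pos: [499.6, 3.1, 108.3]
tcp_rot: [-3.141, 0.001, 2.884]
ft_force: [-3.3, -5.6, 6.4]
opening: 0.161
grip_force: 30.0
```

Emit:
move_arm --commands '[[[0,0,0],[0,0,0],0.5],[[0,0,0],[0,0,0],0.5],[[0,0,0],[0,0,0],0.5],[[0,0,0],[0,0,0],0.5],[[0,0,0],[0,0,0],0.5],[[0,0,2],[0,0,0],0.5],[[0,0,4],[0,0,0],0.5],[[0,0,4],[0,0,0],0.5],[[0.5,2,3],[0,0,0],0.5],[[1,4,0],[0,0,0],0.5]]'

```text
t: 5.85
eef_pos: [515.7, 62.3, 241.3]
tcp_rot: [3.14, 0.006, 2.881]
ft_force: [1.5, -0.7, 0.5]
opening: 0.494
grip_force: 0.0
```

Emit:
move_arm --commands '[[[1,4,0],[0,0,0],0.5],[[1,4,0],[0,0,0],0.5],[[1,3,0],[0,0,0],0.5],[[0,0,0],[0,0,0],0.5]]'

```text
t: 6.25
eef_pos: [544.8, 176.0, 236.8]
tcp_rot: [3.141, -0.0, 2.887]
ft_force: [-1.4, -0.3, -1.3]
opening: 0.503
grip_force: 0.0
```

Run:
```python
import st,cv2
from cell import read_camera,camera_info
import numpy as np, pickle
c=camera_info("wrist");im=read_camera("wrist");pickle.dump(c,open("c.pkl","wb"))
cv2.imwrite("pics/w2.png",cv2.resize(im,(800,600),interpolation=cv2.INTER_CUBIC))
b=read_camera("side")[140:260,140:300]
cv2.imwrite("pics/s2.png",cv2.resize(b,(800,600),interpolation=cv2.INTER_CUBIC))
```

```text
6.25 [544.8 176.  236.8] [180.   -0.  165.4] 0.5025215817894766 [-1.4 -0.3 -1.3] 0.0
```

View pics/w2.png

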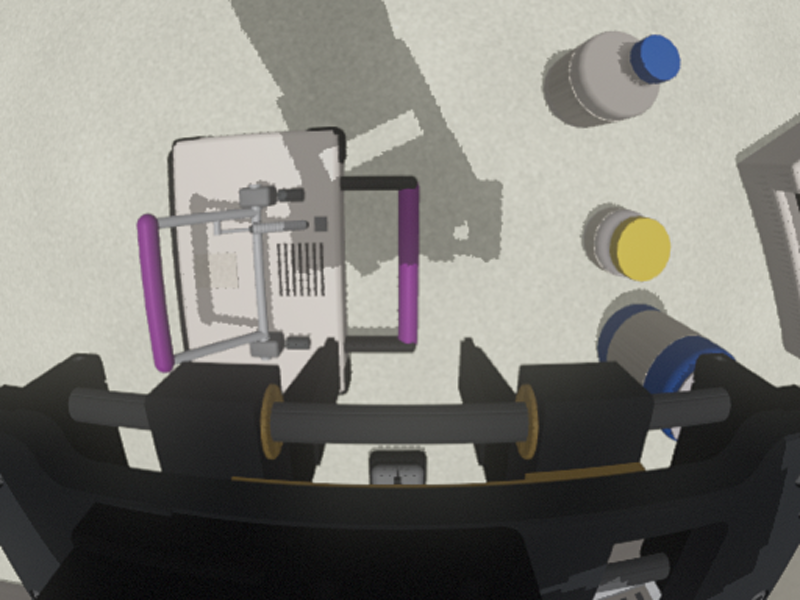

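View pics/s2.png

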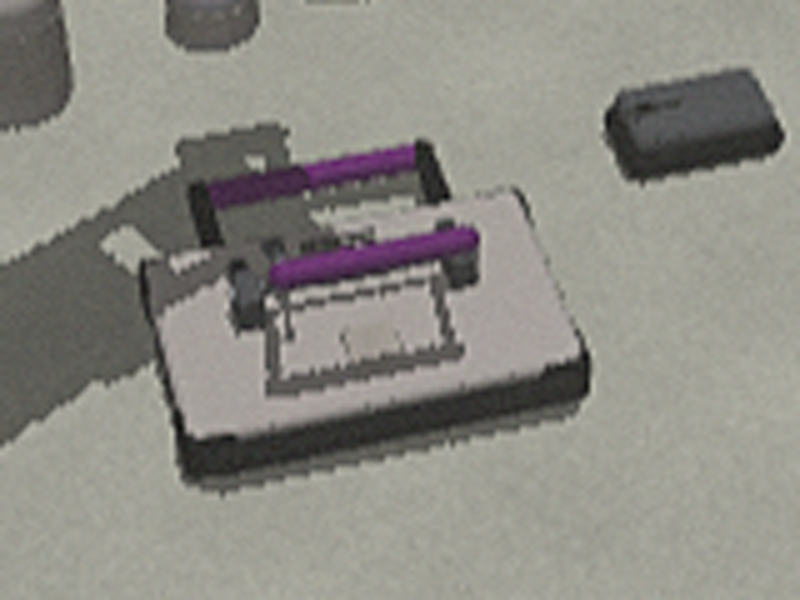

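The stand has opened: its bar is raised, with ends at (148,218) and (164,368) in the wrist view. The handle runs from (409,190) to (407,342).

Run:
```python
import numpy as np,pickle
c=pickle.load(open("c.pkl","rb"));K=c["K"];M=c["cam_to_world"]
def bp(u,v,z):
    d=np.array([(u+.5)*.64-.5-K[0][2],(v+.5)*.64-.5-K[1][2]]);r=np.hypot(*d);a=r/K[0][0]
    w=M[:3,:3]@np.r_[d/r*np.sin(a),np.cos(a)];o=M[:3,3];return (o+w*(z-o[2])/w[2]).round(1)
A,B=bp(409,190,22),bp(407,342,22);print(A,B,(A+B)/2, np.degrees(np.arctan2(*(B-A)[1::-1])))
A,B=bp(148,218,121.6),bp(164,368,121.6);print(A,B,(A+B)/2,np.linalg.norm(A-B))
print(bp(342,130,36),bp(346,390,36))
```

```text
[487.1 201.1  22. ] [614.2 166.7  22. ] [550.65 183.9   22.  ] -15.144442919452562
[451.1  26.3 121.6] [556.   -3.3 121.6] [503.55  11.5  121.6 ] 108.99619259405347
[426.3 162.1  36. ] [639.8 104.2  36. ]
```

Emit:
move_arm --commands '[[[0.5,0.7,-3],[0,0,0],0.5],[[0,0,-4],[0,0,0],0.5],[[0,0,-4],[0,0,0],0.5],[[0,0,-4],[0,0,0],0.5],[[0,0,-3],[0,0,0],0.5],[[0,0,-2],[0,0,0],0.5],[[0,0,-1.5],[0,0,0],0.5],[[0,0,-0.8],[0,0,0],0.5],[[0,0,-0.5],[0,0,0],0.5],[[0,0,0],[0,0,0],0.5]]'

```text
t: 7.35
eef_pos: [549.3, 179.6, 9.3]
tcp_rot: [-3.142, -0.0, 2.883]
ft_force: [-0.4, 0.3, 0.5]
opening: 0.498
grip_force: 0.0
```

Emit:
move_arm --commands '[[[0,0,0],[0,0,0],0.5],[[0,0,0],[0,0,0],0.5]]'

```text
t: 7.55
eef_pos: [549.7, 180.1, 10.0]
tcp_rot: [3.141, 0.001, 2.884]
ft_force: [0.1, -0.2, 0.9]
opening: 0.498
grip_force: 0.0
```

Emit:
move_arm --commands '[[[0,0.2,-0.4],[0,0,0],0.5],[[0,0,0],[0,0,0],0.3],[[0,0,0],[0,0,0],0],[[0,0,0],[0,0,0],0],[[0,0,0],[0,0,0],0],[[0,0,0],[0,0,0],0],[[0,0,0],[0,0,0],0],[[0,0,0],[0,0,0],0],[[0,0,0],[0,0,0],0]]'

```text
t: 8.45
eef_pos: [549.4, 182.1, 5.3]
tcp_rot: [3.141, 0.0, 2.884]
ft_force: [0.1, 1.7, -1.1]
opening: 0.18
grip_force: 30.0
```

Run:
```python
import numpy as np
r=np.radians
def h(p):
    if p<=50: return np.array([12+204.2*np.cos(r(6.185+p)),204.2*np.sin(r(6.185+p))])
    c=12-2*np.cos(r(50))-18*np.sin(r(50))-10*r(p-50)
    return np.array([c+205*np.cos(r(p))-4*np.sin(r(p)),10+205*np.sin(r(p))+4*np.cos(r(p))])
ph=np.r_[0,.7,np.linspace(2,98,46),np.linspace(99.2,105,7)]
H=np.array([h(p) for p in ph]);W=np.c_[H[:,0]*.258,H[:,0]*.966,H[:,1]]/10;W-=W[0]
q=np.round(W,2);d=np.diff(q,axis=0).round(2)
for i in range(0,len(d),10): print(round(ph[min(i+10,len(ph)-1)],1),q[min(i+10,len(d))],d[i:i+10].tolist())
```

```text
19.1 [-0.47 -1.77  6.51] [[-0.01, -0.03, 0.25], [-0.01, -0.06, 0.46], [-0.03, -0.11, 0.75], [-0.04, -0.15, 0.74], [-0.05, -0.17, 0.74], [-0.05, -0.2, 0.73], [-0.06, -0.22, 0.73], [-0.07, -0.25, 0.71], [-0.07, -0.28, 0.71], [-0.08, -0.3, 0.69]]
40.4 [-1.62 -6.05 12.63] [[-0.09, -0.33, 0.68], [-0.09, -0.35, 0.67], [-0.1, -0.37, 0.66], [-0.11, -0.4, 0.64], [-0.11, -0.42, 0.62], [-0.12, -0.44, 0.61], [-0.12, -0.46, 0.59], [-0.13, -0.49, 0.57], [-0.14, -0.5, 0.55], [-0.14, -0.52, 0.53]]
61.7 [ -3.27 -12.23  17.04] [[-0.14, -0.55, 0.52], [-0.15, -0.56, 0.49], [-0.16, -0.58, 0.46], [-0.15, -0.59, 0.45], [-0.17, -0.61, 0.45], [-0.17, -0.63, 0.45], [-0.17, -0.64, 0.44], [-0.17, -0.66, 0.41], [-0.18, -0.67, 0.38], [-0.19, -0.69, 0.36]]
83.1 [ -5.24 -19.62  19.2 ] [[-0.18, -0.7, 0.34], [-0.19, -0.71, 0.31], [-0.19, -0.72, 0.28], [-0.2, -0.73, 0.26], [-0.2, -0.74, 0.23], [-0.2, -0.74, 0.2], [-0.2, -0.76, 0.18], [-0.2, -0.76, 0.15], [-0.2, -0.76, 0.12], [-0.21, -0.77, 0.09]]
101.1 [ -6.98 -26.13  18.84] [[-0.21, -0.77, 0.06], [-0.2, -0.77, 0.04], [-0.21, -0.77, 0.0], [-0.2, -0.78, -0.02], [-0.21, -0.77, -0.05], [-0.21, -0.77, -0.08], [-0.2, -0.77, -0.11], [-0.12, -0.42, -0.07], [-0.09, -0.35, -0.06], [-0.09, -0.34, -0.07]]
105.0 [ -7.34 -27.49  18.5 ] [[-0.09, -0.34, -0.08], [-0.09, -0.35, -0.08], [-0.09, -0.33, -0.09], [-0.09, -0.34, -0.09]]
```

Emit:
move_arm --commands '[[[-0.01,-0.03,0.25],[0,0,0],0],[[-0.01,-0.06,0.46],[0,0,0],0],[[-0.03,-0.11,0.75],[0,0,0],0],[[-0.04,-0.15,0.74],[0,0,0],0],[[-0.05,-0.17,0.74],[0,0,0],0],[[-0.05,-0.2,0.73],[0,0,0],0],[[-0.06,-0.22,0.73],[0,0,0],0],[[-0.07,-0.25,0.71],[0,0,0],0],[[-0.07,-0.28,0.71],[0,0,0],0],[[-0.08,-0.3,0.69],[0,0,0],0]]'

```text
t: 9.45
eef_pos: [544.6, 164.1, 71.0]
tcp_rot: [3.141, 0.0, 2.884]
ft_force: [1.2, 4.0, -2.0]
opening: 0.182
grip_force: 30.0
```

Run:
```python
import cv2,numpy as np,st
from cell import read_camera
a=read_camera("side")[130:260,140:300];b=read_camera("wrist")
cv2.imwrite("pics/l1.png",np.hstack([cv2.resize(a,(400,325)),cv2.resize(b,(400,325))]))
```

```text
9.45 [544.6 164.1  71. ] [180.    0.  165.2] 0.18178656549808075 [ 1.2  4.  -2. ] 29.997523427009583
```

View pics/l1.png

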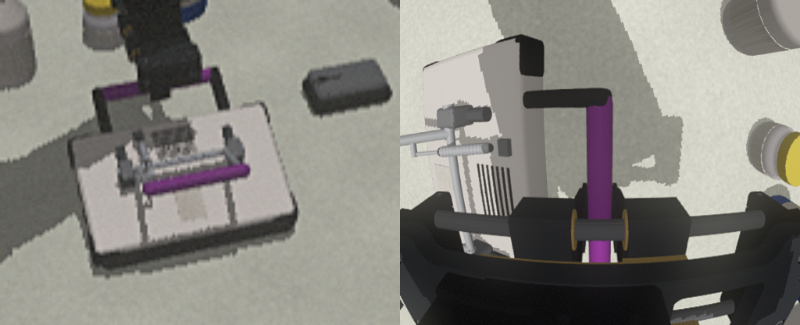

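The handle sits between the fingers near (600,225), and the terminal is tilting up with the stand still open. I'll carry on along the arc.

Emit:
move_arm --commands '[[[-0.09,-0.33,0.68],[0,0,0],0],[[-0.09,-0.35,0.67],[0,0,0],0],[[-0.1,-0.37,0.66],[0,0,0],0],[[-0.11,-0.4,0.64],[0,0,0],0],[[-0.11,-0.42,0.62],[0,0,0],0],[[-0.12,-0.44,0.61],[0,0,0],0],[[-0.12,-0.46,0.59],[0,0,0],0],[[-0.13,-0.49,0.57],[0,0,0],0],[[-0.14,-0.5,0.55],[0,0,0],0],[[-0.14,-0.52,0.53],[0,0,0],0]]'

```text
t: 10.55
eef_pos: [533.4, 121.4, 132.5]
tcp_rot: [3.141, 0.001, 2.883]
ft_force: [2.5, 7.8, 2.5]
opening: 0.181
grip_force: 30.0
```

Emit:
move_arm --commands '[[[-0.14,-0.55,0.52],[0,0,0],0],[[-0.15,-0.56,0.49],[0,0,0],0],[[-0.16,-0.58,0.46],[0,0,0],0],[[-0.15,-0.59,0.45],[0,0,0],0],[[-0.17,-0.61,0.45],[0,0,0],0],[[-0.17,-0.63,0.45],[0,0,0],0],[[-0.17,-0.64,0.44],[0,0,0],0],[[-0.17,-0.66,0.41],[0,0,0],0],[[-0.18,-0.67,0.38],[0,0,0],0],[[-0.19,-0.69,0.36],[0,0,0],0]]'

```text
t: 11.55
eef_pos: [517.6, 60.2, 177.8]
tcp_rot: [3.139, 0.004, 2.883]
ft_force: [2.0, 11.6, 14.9]
opening: 0.183
grip_force: 30.0
```

Emit:
move_arm --commands '[[[0,0.05,0.2],[0,0,0],0],[[-0.18,-0.7,0.34],[0,0,0],0],[[-0.19,-0.71,0.31],[0,0,0],0],[[-0.19,-0.72,0.28],[0,0,0],0],[[-0.2,-0.73,0.26],[0,0,0],0],[[0,0,0],[0,0,0],0]]'

```text
t: 12.15
eef_pos: [509.0, 31.0, 190.2]
tcp_rot: [3.141, 0.001, 2.883]
ft_force: [0.5, 4.6, 6.9]
opening: 0.183
grip_force: 30.0
```

Emit:
move_arm --commands '[[[-0.2,-0.74,0.25],[0,0,0],0],[[-0.2,-0.74,0.22],[0,0,0],0],[[-0.2,-0.76,0.2],[0,0,0],0],[[-0.2,-0.76,0.17],[0,0,0],0],[[-0.2,-0.76,0.14],[0,0,0],0],[[-0.21,-0.77,0.1],[0,0,0],0],[[0,0,0],[0,0,0],0]]'

```text
t: 12.85
eef_pos: [496.4, -14.5, 200.4]
tcp_rot: [-3.141, -0.001, 2.883]
ft_force: [-1.4, 2.1, 4.4]
opening: 0.182
grip_force: 30.0
```

Run:
```python
import cv2,numpy as np,st
from cell import read_camera
a=read_camera("side")[100:260,120:320];b=read_camera("top")[150:270,180:330]
cv2.imwrite("pics/l2.png",np.hstack([cv2.resize(a,(400,320)),cv2.resize(b,(400,320))]))
```

```text
12.85 [496.4 -14.5 200.4] [-180.    -0.   165.2] 0.18234269207184398 [-1.4  2.1  4.4] 29.992978870868683
```

View pics/l2.png

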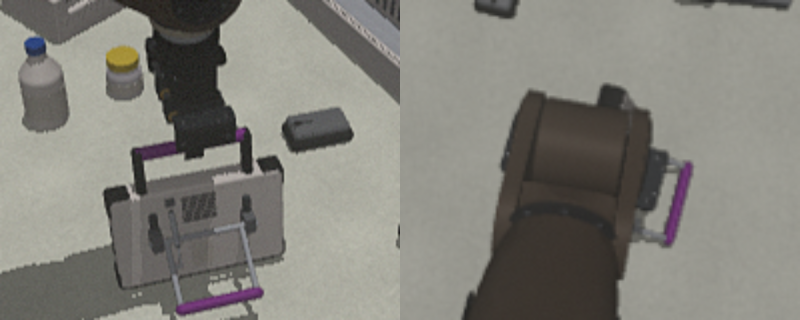

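The terminal is nearly upright, with its stand bar low and open on the -y side. I'll continue with the final lean.

Emit:
move_arm --commands '[[[-0.21,-0.77,0.06],[0,0,0],0],[[-0.2,-0.77,0.04],[0,0,0],0],[[-0.21,-0.77,0.0],[0,0,0],0],[[-0.2,-0.78,-0.02],[0,0,0],0],[[-0.21,-0.77,-0.05],[0,0,0],0],[[-0.21,-0.77,-0.08],[0,0,0],0],[[-0.2,-0.77,-0.11],[0,0,0],0],[[0,0,0],[0,0,0],0]]'

```text
t: 13.75
eef_pos: [482.1, -68.7, 198.5]
tcp_rot: [-3.141, -0.001, 2.883]
ft_force: [-2.3, 0.9, 0.6]
opening: 0.18
grip_force: 30.0
```

Emit:
move_arm --commands '[[[-0.12,-0.42,-0.07],[0,0,0],0],[[-0.09,-0.35,-0.06],[0,0,0],0],[[-0.09,-0.34,-0.07],[0,0,0],0],[[0,0,0],[0,0,0],0]]'

```text
t: 14.15
eef_pos: [479.4, -79.0, 196.6]
tcp_rot: [3.142, -0.0, 2.883]
ft_force: [-2.1, 1.3, 0.2]
opening: 0.179
grip_force: 30.0
```

Emit:
move_arm --commands '[[[-0.09,-0.34,-0.08],[0,0,0],0],[[-0.09,-0.34,-0.08],[0,0,0],0],[[0,0,0],[0,0,0],0],[[0,0,0],[0,0,0],0]]'

```text
t: 14.55
eef_pos: [477.6, -85.7, 195.1]
tcp_rot: [-3.142, -0.0, 2.883]
ft_force: [-3.3, 1.5, 0.7]
opening: 0.182
grip_force: 30.0
```

Emit:
move_arm --commands '[[[-0.09,-0.34,-0.09],[0,0,0],0],[[0,0,0],[0,0,0],0],[[0,0,0],[0,0,0],0]]'

```text
t: 14.85
eef_pos: [476.8, -89.0, 194.2]
tcp_rot: [-3.142, -0.0, 2.884]
ft_force: [-2.3, 0.4, -0.3]
opening: 0.18
grip_force: 30.0
```

Run:
```python
import cv2,numpy as np,st
from cell import read_camera
a=read_camera("side")[110:260,140:300];b=read_camera("top")[150:270,180:330]
cv2.imwrite("pics/l3.png",np.hstack([cv2.resize(a,(533,500),interpolation=cv2.INTER_CUBIC),cv2.resize(b,(266,500))]))
```

```text
14.85 [476.8 -89.  194.2] [-180.    -0.   165.2] 0.18027487627539948 [-2.3  0.4 -0.3] 30.004302263259888
```

View pics/l3.png

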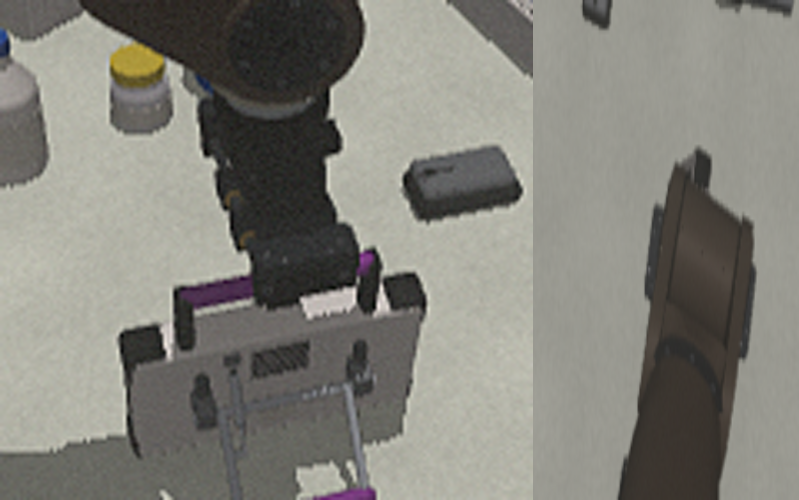

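No contact force yet from the stand bar, so I'll keep leaning back in small steps until I feel it.

Emit:
move_arm --commands '[[[-0.05,-0.2,-0.05],[0,0,0],0],[[-0.04,-0.14,-0.04],[0,0,0],0],[[0,0,0],[0,0,0],0],[[0,0,0],[0,0,0],0]]'

```text
t: 15.35
eef_pos: [475.9, -92.4, 193.3]
tcp_rot: [3.142, 0.0, 2.884]
ft_force: [-0.9, 0.5, -0.7]
opening: 0.182
grip_force: 30.0
```

Emit:
move_arm --commands '[[[-0.05,-0.2,-0.05],[0,0,0],0],[[0,0,0],[0,0,0],0],[[0,0,0],[0,0,0],0]]'

```text
t: 15.65
eef_pos: [475.4, -94.4, 192.9]
tcp_rot: [3.142, -0.0, 2.883]
ft_force: [-1.9, 1.5, 0.6]
opening: 0.185
grip_force: 30.0
```

Emit:
move_arm --commands '[[[-0.05,-0.2,-0.05],[0,0,0],0],[[0,0,0],[0,0,0],0],[[0,0,0],[0,0,0],0]]'

```text
t: 15.95
eef_pos: [474.9, -96.4, 192.4]
tcp_rot: [3.142, 0.0, 2.884]
ft_force: [-2.1, 0.7, 0.4]
opening: 0.182
grip_force: 30.0
```

Run:
```python
import cv2,numpy as np,st
from cell import read_camera
a=read_camera("side")[160:290,130:290]
cv2.imwrite("pics/l4.png",cv2.resize(a,(738,600),interpolation=cv2.INTER_CUBIC))
```

```text
15.95 [474.9 -96.4 192.4] [180.    0.  165.2] 0.18235999758006097 [-2.1  0.7  0.4] 29.997016489505768
```

View pics/l4.png

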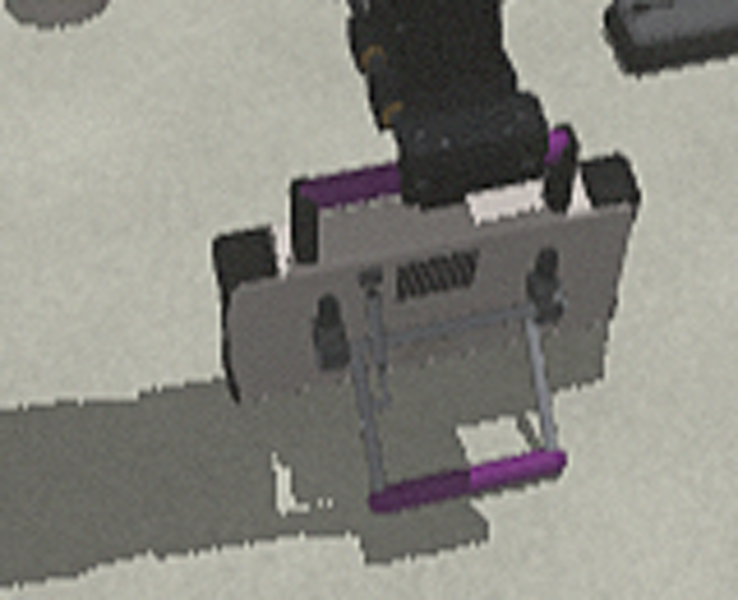

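The stand bar's ends are at (375,503) and (563,461) in this crop. I'll fit the tilt from those and the TCP position.

```bash
cat > fit.py <<'E'
from h import *
from cell import state
sc=camera_info("side")
def tilt(mid):
    """tilt from bar centre pixel, for handle offset above TCP"""
    tcp=state()["eef_pos"];out=[]
    for off in (13,15,17):
        def res(v):
            r=np.radians(v[0]);ds=-178.9*np.cos(r)-99.6*np.sin(r);dz=-178.9*np.sin(r)+99.6*np.cos(r)
            P=tcp+[.258*ds-.966*v[1],.966*ds+.258*v[1],off+dz];return (proj(sc,[P])[0]-mid)
        v=least_squares(res,[100,0]).x;r=np.radians(v[0])
        out.append((off,v.round(1).tolist(),"bar z",round(tcp[2]+off-178.9*np.sin(r)+99.6*np.cos(r),1),"foot z",round(tcp[2]+off-205*np.sin(r)-4*np.cos(r),1)))
    return out
E
python3 - <<'E'
from fit import *
k=738/160
m=np.array([(375+563)/2,(503+461)/2])
for d in (-3,0,3):print(*tilt((m+[0,d]+.5)/k-.5+[130,160]),sep="\n")
E
```

```text
(13, [104.3, -0.8], 'bar z', np.float64(7.5), 'foot z', np.float64(7.7))
(15, [103.8, -0.3], 'bar z', np.float64(10.0), 'foot z', np.float64(9.2))
(17, [103.2, 0.1], 'bar z', np.float64(12.5), 'foot z', np.float64(10.8))
(13, [103.6, -0.1], 'bar z', np.float64(8.1), 'foot z', np.float64(7.1))
(15, [103.0, 0.3], 'bar z', np.float64(10.7), 'foot z', np.float64(8.6))
(17, [102.5, 0.8], 'bar z', np.float64(13.2), 'foot z', np.float64(10.1))
(13, [102.8, 0.6], 'bar z', np.float64(8.9), 'foot z', np.float64(6.4))
(15, [102.3, 1.0], 'bar z', np.float64(11.4), 'foot z', np.float64(7.9))
(17, [101.7, 1.5], 'bar z', np.float64(14.0), 'foot z', np.float64(9.5))
```

The terminal is about 2° short, with the bar a few mm up, so I'll continue.

Emit:
move_arm --commands '[[[-0.05,-0.2,-0.05],[0,0,0],0],[[-0.05,-0.2,-0.05],[0,0,0],0],[[0,0,0],[0,0,0],0],[[0,0,0],[0,0,0],0],[[0,0,0],[0,0,0],0]]'

```text
t: 16.5
eef_pos: [474.2, -100.1, 191.6]
tcp_rot: [3.141, 0.001, 2.883]
ft_force: [-0.3, 5.8, 3.4]
opening: 0.175
grip_force: 30.0
```

Emit:
move_arm --commands '[[[-0.05,-0.2,-0.05],[0,0,0],0],[[0,0,0],[0,0,0],0],[[0,0,0],[0,0,0],0],[[0,0,0],[0,0,0],0]]'

```text
t: 16.9
eef_pos: [474.1, -102.0, 191.8]
tcp_rot: [3.14, 0.002, 2.883]
ft_force: [-0.9, 7.7, 10.9]
opening: 0.181
grip_force: 30.0
```

Emit:
move_arm --commands '[[[-0.05,-0.2,-0.06],[0,0,0],0],[[0,0,0],[0,0,0],0],[[0,0,0],[0,0,0],0],[[0,0,0],[0,0,0],0]]'

```text
t: 17.3
eef_pos: [473.9, -104.1, 192.0]
tcp_rot: [3.141, 0.003, 2.884]
ft_force: [-3.1, 8.3, 20.8]
opening: 0.184
grip_force: 30.0
```

```bash
cat > barpx.py <<'E'
from fit import *
import cv2
from cell import read_camera
def bar():
    a=read_camera("side").astype(int);b,g,r=a[...,0],a[...,1],a[...,2]
    m=((r-g>25)&(b-g>25)).astype(np.uint8);n,l,s,c=cv2.connectedComponentsWithStats(m)
    return [(s[i].tolist(),c[i].round(1).tolist()) for i in range(1,n) if s[i][4]>15 and 130<c[i][0]<290 and 170<c[i][1]<300]
E
python3 - <<'E'
import st
from barpx import *
for x in bar(): print(x)
E
```

```text
17.3 [ 473.9 -104.1  192. ] [179.9   0.2 165.2] 0.1839449607098886 [-3.1  8.3 20.8] 29.99704420566559
([250, 190, 5, 7, 24], [251.5, 192.7])
([197, 198, 21, 9, 94], [207.8, 201.9])
([232, 258, 21, 9, 102], [241.8, 261.4])
([210, 263, 22, 8, 63], [220.7, 266.9])
```

Contact came at about y -99, and I'm now pressing about 20 N. I'll back off a little.

Emit:
move_arm --commands '[[[0.03,0.1,0.1],[0,0,0],0],[[0.03,0.1,0.05],[0,0,0],0],[[0.03,0.1,0.05],[0,0,0],0],[[0,0,0],[0,0,0],0],[[0,0,0],[0,0,0],0],[[0,0,0],[0,0,0],0]]'

```text
t: 17.95
eef_pos: [473.6, -101.5, 191.8]
tcp_rot: [-3.142, -0.001, 2.884]
ft_force: [0.6, 0.3, -7.5]
opening: 0.186
grip_force: 30.0
```

Run:
```python
import st
from barpx import *
B=bar()
for x in B: print(x)
lo=[b for b in B if b[1][1]>250];xs=[(b[0][0],b[0][0]+b[0][2]) for b in lo];ys=[(b[0][1],b[0][1]+b[0][3]) for b in lo]
m=[(min(a for a,_ in xs)+max(a for _,a in xs)-1)/2,(min(a for a,_ in ys)+max(a for _,a in ys)-1)/2];print(m)
print(*tilt(np.array(m)),sep="\n")
```

```text
17.95 [ 473.6 -101.5  191.8] [-180.    -0.   165.2] 0.1861919584949576 [ 0.6  0.3 -7.5] 29.98978704214096
([249, 189, 5, 7, 22], [251.0, 192.0])
([196, 197, 21, 9, 90], [207.4, 201.4])
([232, 258, 21, 9, 104], [241.9, 261.8])
([211, 264, 21, 8, 61], [220.4, 267.4])
[231.5, 264.5]
(13, [105.1, -0.5], 'bar z', np.float64(6.3), 'foot z', np.float64(8.0))
(15, [104.5, -0.1], 'bar z', np.float64(8.8), 'foot z', np.float64(9.5))
(17, [104.0, 0.4], 'bar z', np.float64(11.3), 'foot z', np.float64(11.0))
```

Emit:
move_arm --commands '[[[0,0,-0.05],[0,0,0],0],[[0,0,-0.03],[0,0,0],0],[[0,0,0],[0,0,0],0],[[0,0,0],[0,0,0],0],[[0,0,0],[0,0,0],0],[[0,0,0],[0,0,0],0]]'

```text
t: 18.6
eef_pos: [473.9, -101.4, 191.5]
tcp_rot: [3.142, 0.0, 2.884]
ft_force: [1.2, 0.3, -7.1]
opening: 0.183
grip_force: 30.0
```

Run:
```python
import st
from barpx import *
B=bar();print(B)
lo=[b for b in B if b[1][1]>250];xs=[(b[0][0],b[0][0]+b[0][2]) for b in lo];ys=[(b[0][1],b[0][1]+b[0][3]) for b in lo]
m=[(min(a for a,_ in xs)+max(a for _,a in xs)-1)/2,(min(a for a,_ in ys)+max(a for _,a in ys)-1)/2];print(m)
print(*tilt(np.array(m)),sep="\n")
F=[state()["ft_force"] for _ in range(1)];print(F)
```

```text
18.6 [ 473.9 -101.4  191.5] [180.    0.  165.2] 0.18257786029499515 [ 1.2  0.3 -7.1] 29.990144670009613
[([249, 190, 5, 6, 20], [251.1, 192.0]), ([196, 197, 21, 9, 87], [207.2, 201.4]), ([211, 258, 42, 14, 170], [233.7, 263.9])]
[231.5, 264.5]
(13, [105.1, -0.5], 'bar z', np.float64(5.8), 'foot z', np.float64(7.6))
(15, [104.6, -0.1], 'bar z', np.float64(8.3), 'foot z', np.float64(9.1))
(17, [104.1, 0.4], 'bar z', np.float64(10.7), 'foot z', np.float64(10.6))
[array([ 1.05273288, -0.67846643, -7.11698634])]
```

Fz of -7 N suggests the terminal is just hanging, so I'll lower it further until it's seated.

Emit:
move_arm --commands '[[[0,0,-0.05],[0,0,0],0],[[0,0,0],[0,0,0],0],[[0,0,0],[0,0,0],0],[[0,0,0],[0,0,0],0]]'

```text
t: 19.05
eef_pos: [474.2, -101.6, 191.3]
tcp_rot: [-3.141, 0.001, 2.884]
ft_force: [1.2, -2.0, -1.1]
opening: 0.18
grip_force: 30.0
```

Emit:
move_arm --commands '[[[0,0,-0.05],[0,0,0],0],[[0,0,0],[0,0,0],0],[[0,0,0],[0,0,0],0],[[0,0,0],[0,0,0],0]]'

```text
t: 19.45
eef_pos: [474.3, -101.6, 191.2]
tcp_rot: [-3.141, 0.002, 2.884]
ft_force: [-0.3, -2.9, 5.0]
opening: 0.182
grip_force: 30.0
```

Emit:
move_arm --commands '[[[-0.02,-0.1,-0.01],[0,0,0],0],[[0,0,0],[0,0,0],0],[[0,0,0],[0,0,0],0],[[0,0,0],[0,0,0],0]]'

```text
t: 19.85
eef_pos: [474.0, -102.0, 191.2]
tcp_rot: [3.141, 0.001, 2.883]
ft_force: [0.3, 2.4, 6.2]
opening: 0.186
grip_force: 30.0
```

Run:
```python
import st
from barpx import *
B=bar()
lo=[b for b in B if b[1][1]>250];xs=[(b[0][0],b[0][0]+b[0][2]) for b in lo];ys=[(b[0][1],b[0][1]+b[0][3]) for b in lo]
m=[(min(a for a,_ in xs)+max(a for _,a in xs)-1)/2,(min(a for a,_ in ys)+max(a for _,a in ys)-1)/2];print(m)
print(*tilt(np.array(m)),sep="\n")
```

```text
19.85 [ 474.  -102.   191.2] [1.799e+02 1.000e-01 1.652e+02] 0.18639325117131667 [0.3 2.4 6.2] 29.992079436779022
[231.5, 264.5]
(13, [105.4, -0.2], 'bar z', np.float64(5.3), 'foot z', np.float64(7.6))
(15, [104.9, 0.2], 'bar z', np.float64(7.7), 'foot z', np.float64(9.1))
(17, [104.3, 0.6], 'bar z', np.float64(10.2), 'foot z', np.float64(10.6))
```

```bash
python3 -c "
from cell import env;print(env.job_done())"
```

```text
the job is handed in; nothing more can be done
None
```

I handed the job in: the stand is open, and the terminal stands at about its 15° lean, seated on its foot rail and the stand, with the gripper still closed on the handle and pressing down about 6 N. The last pictures showed nothing else moved, but I never took a full-bench picture at the end to confirm it.

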